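# Set the crimp stop on the tube press and try the stroke

### The job

Set the small tube-crimping press: spin the knurled collar up its threaded rod until its top face is level with the tip of the gauge pointer beside it. Then, as a test stroke, swing the sprung lever down until its feet rest on the collar and let it go back up to its rest. Do not shift the pointer, and leave the tubes, tape, bottle and other things on the table where they are.

Things in the scene. Friction and masses are not known exactly. Their poses are not given: they have to be found in the camera images.
- press: Press for crimping tails of lacquer tubes, fixed to the table: grey base 190 x 290 x 12 mm. Origin on the table under the threaded rod's axis; z up. The lever's pivot is 170 mm from the rod along +y; the lever swings in the y-z plane, pointing along -y over the rod when down. A steel block (lower jaw, top 32 mm above the table) stands 95 mm from the rod along +y.
- collar: Knurled steel disc, 42 mm across, 16 mm high, on the rod. Origin at its underside's centre; z up, x and y turn with it. Coarse thread: counter-clockwise from above raises it 28 mm a turn (4.456 mm per rad). About 0.2 N m turns it; it stays where left, even under the lever. Starts 12 to 23 mm too low: 2.8 to 5.2 rad, so several grasps; the hand must rise with it. Free below for 28 mm.
- collar_top (a point): Centre of the collar's flat top face (on the rod's axis, 16 mm above the collar's origin).
- pointer_tip (a point): Upper edge of the tip of the steel gauge pointer, a flat finger 4 mm thick reaching in from a 10 mm post (112 mm from the rod along the press's +x, top 92 mm above the table). The tip is 52 mm from the rod's axis. Its height, 78 to 85 mm above the table, marks where the collar's top face belongs. Only a firm push slides it; it must stay.
- lever (a joint): Sprung lever's angle, rad: 0 at rest, upright and leaning 0.1745 back past vertical towards the press's +y; 1.745 when level, pointing along the press's -y. Positive is down. A spring (0.3 N m at rest to 1.3 N m down; under 6 N at the handle) brings it back when let go. It stops on the collar at about 1.7 to 1.8 rad if the collar is set.
- lever_pivot (a point): The lever's pivot, on the hinge axis, 98 mm above the table and 170 mm from the rod along the press's +y. The axis runs along the press's x.
- lever_grip (a point): Grasp point on the lever's handle: a round cross bar 14 mm thick, 134 mm long, along the press's x, at the lever's free end, 225 mm from the pivot. The point is on the bar's axis, 42 mm from its middle to the press's -x side. Two straps (8 mm wide, 12 mm thick, 13 mm either side of the middle) join bar and pivot; 50 mm of bar is free on each side.
- lever_foot (a point): Midway between the centres of the two round feet (6 mm radius) under the lever's straps, 170 mm along the lever from the pivot and 10 mm to its underside. When the feet rest on the collar this point is 6 mm above the collar's top face.
- tube_a: Bystander: aluminium lacquer tube with a black cap, 118 mm long, 27 mm wide, 25 mm high, lying on the table on the robot's side of the press. Origin under its middle, x along it.
- tube_b: Bystander: aluminium lacquer tube with a black cap, 118 mm long, 27 mm wide, 25 mm high, lying on the table on the robot's side of the press. Origin under its middle, x along it.
- tape: Bystander: roll of tape, 52 mm in diameter, 18 mm high, flat on the table on the press's -y side. Origin at the centre of its underside.
- bottle: Bystander: white plastic bottle, 48 mm in diameter, 120 mm tall, standing on the press's -y side. Origin at the centre of its underside.
- bowl: Bystander: steel bowl, 120 mm across, 50 mm high, on the robot's right. Origin at the centre of its underside.
- mug: Bystander: mug, 76 mm across without its handle, 80 mm high, on the robot's left. Origin at the centre of its underside.
- brush: Bystander: brush, 170 mm long, lying on the robot's left. Origin under its middle, x along it.
- rod_top (a point): Top of the upright threaded steel rod, 11 mm thick, 91 mm above the table; at the start it stands 33 to 37 mm above the collar's middle.

How it is judged:
By the outcome, as a careful person would: the job done as asked, in the order asked, and still so for the second after the job is handed in, with the robot touching nothing.
It also fails if it takes over 72 s, if anything falls off the work surface, if the arm or the gripper's body presses on something with over 40 N, if the wrist force passes 120 N, or if a joint passes its speed limit or range.

### The arm

A 6-joint arm with a two-finger parallel gripper is mounted at the origin on the work surface. World frame = base frame: x ahead of the robot, y to its left, z up, the work surface at z = 0. Lengths are in m, angles in rad, forces in N, time in s.
With the tool pointing down it reaches from about 0.35 to 0.975 m from the base axis. Payload 7.1 kg.
Tool frame: the origin (TCP) lies midway between the tips of the shut fingers; the grasp point (between the pads) lies 19 mm behind it; z points along the fingers, y is the line along which they close (so a half turn about z gives the same grasp; the last joint's range is limited). The gripper opens to 88 mm and grips with 3 to 60 N. Pads are 20 mm wide; open, the fingers measure 115 mm over their backs; the gripper's body (75 mm by 178 mm) begins 61 mm behind the grasp point.
Start: joints at [1.208, 0.423, 1.63, -0, 1.089, -0.019], TCP at [0.211, 0.588, 0.223] pointing down, gripper open.
Joint ranges: [-3, 3], [-0.9, 2.11], [0.09, 2.58], [-1.31, 4.45], [0.11, 2.69], [-2.54, 2.54]. Speed limits (rad/s): [2.39, 2.39, 3.01, 3.14, 3.14, 3.14].

### API

Orientations are given as a unit quaternion [w, x, y, z].
In Python, from station import move_pose, movel, movej, command_gripper, wait, inverse_kinematics, read_camera, camera_info, MotionError, job_done, get_time, get_joint_pos, get_qvel, get_effort, get_tcp_pos, get_ee_rot, get_ft_force, get_ft_torque, get_grip_width, get_finger_force gives the robot as it stands. Calls block until the motion is done:
- move_pose(position, orientation): joint-space move of the TCP to a pose.
- movel(position, frame=None, v=0.15, until_force=None): straight line of the TCP; frame=None keeps the orientation; v is the mean speed in m/s. With until_force (N) it stops when the force on the tool has changed by that much, and returns True; else False.
- movej(angles): joint-space move.
- command_gripper(opening): opening from 0.0 (shut) to 1.0 (fully open); the grip force is fixed at half the most; returns when the fingers have stopped.
- wait(seconds).
- inverse_kinematics(position, orientation): joint angles nearest the present ones, or None.
- read_camera(name): name is "scene" or "top" or "wrist"; returns the picture (384x512x3 uint8, red, green, blue); there is no depth.
- camera_info(name): a dict with "intrinsics" (3x3 intrinsics, pixels), "T" (4x4, takes a point from camera to world coordinates); the wrist camera has in their place "tool_from_camera" (4x4, takes a point from camera to tool coordinates, whose origin is the TCP and whose axes are the flange's). Camera axes: x right, y up, looking along -z (the intrinsics and any distortion apply to the point x, -y, -z); pixel columns grow to the right and rows downward; lengths in m; the calibration is good to about 2 mm. A picture is of the moment at which its call begins: read the wrist's pose just before it. camera_info takes no time and is no camera call.
A pose or a line that the arm cannot do raises MotionError and nothing moves.
- job_done(): hands the job in; it is judged then, once.
Readings, each from a call of its own:
- get_time(): time.
- get_joint_pos(): joint angles.
- get_qvel(): joint speeds.
- get_effort(): joint torques, N m.
- get_tcp_pos(): TCP position.
- get_ee_rot(): TCP orientation.
- get_ft_force(): force on the tool from outside, world axes, zero at the start.
- get_ft_torque(): the same for the moment, N m.
- get_grip_width(): opening from 0.0 (shut) to 1.0 (fully open).
- get_finger_force(): force on a finger pad.
Only numpy, scipy, OpenCV 4.12 (cv2) and the standard library are available. Lean on these libraries where they do the work, as an engineer would, in place of code of your own. Each camera call takes 0.05 s, during which the arm holds its last target. There are 200 camera calls.

## Working session

There is one attempt and no reset: what is moved stays moved. The work goes in short steps, each a Python script; the robot and the scene stay as the last script left them, time stands still between calls to the robot, and variables do not carry over. Pictures are saved under pics/ and viewed, at most 10 in all, crops included, and the job is handed in when it is done.

```bash
ls; mkdir -p pics
python3 - <<'E'
from station import *
import cv2,numpy as np
for n in("scene","top"):
    im=read_camera(n); i=camera_info(n); np.set_printoptions(precision=4,suppress=True)
    print(n,i)
    cv2.imwrite(f"pics/{n}0.png",cv2.resize(im[:,:,::-1],(800,600),interpolation=cv2.INTER_CUBIC))
print(camera_info("wrist"),get_time(),get_ee_rot())
E
```

```text
pics
scene {'intrinsics': array([[354.5518,   0.    , 256.5314],
       [  0.    , 354.5518, 193.7928],
       [  0.    ,   0.    ,   1.    ]]), 'T': array([[ 0.6515, -0.5201,  0.5523,  1.3109],
       [ 0.7585,  0.4609, -0.4607, -0.6728],
       [-0.015 ,  0.7191,  0.6948,  1.202 ],
       [ 0.    ,  0.    ,  0.    ,  1.    ]])}
top {'intrinsics': array([[409.8229,   0.    , 250.5278],
       [  0.    , 409.8229, 197.2991],
       [  0.    ,   0.    ,   1.    ]]), 'T': array([[-0.0185,  0.9869, -0.16  ,  0.3032],
       [-0.9998, -0.0188, -0.0002, -0.0278],
       [-0.0032,  0.16  ,  0.9871,  1.4474],
       [ 0.    ,  0.    ,  0.    ,  1.    ]])}
{'intrinsics': array([[271.7619,   0.    , 254.1516],
       [  0.    , 271.7619, 192.6481],
       [  0.    ,   0.    ,   1.    ]]), 'tool_from_camera': array([[ 0.0001,  0.9548,  0.2972,  0.082 ],
       [ 1.    , -0.0001, -0.0002, -0.0003],
       [-0.0002,  0.2972, -0.9548, -0.1619],
       [ 0.    ,  0.    ,  0.    ,  1.    ]])} 0.1 [-0.0001  0.1711  0.9853 -0.0007]
```

View pics/scene0.png

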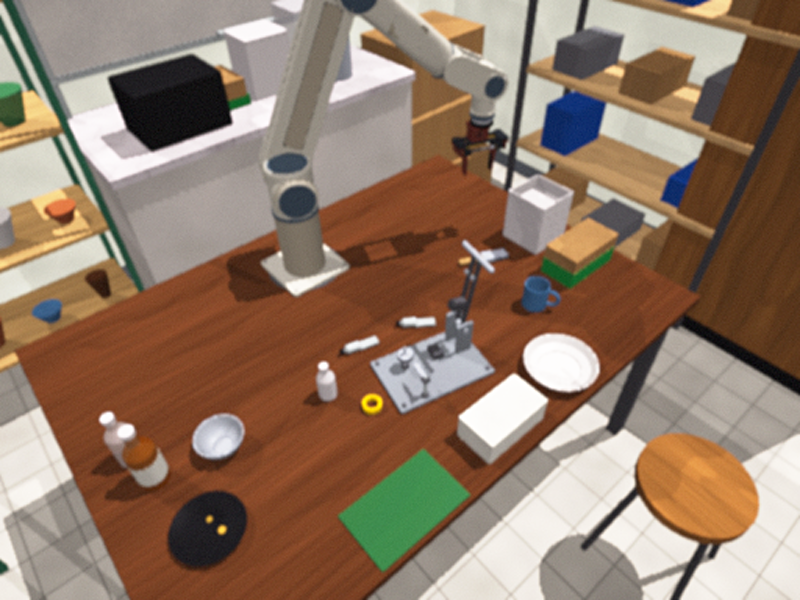

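View pics/top0.png

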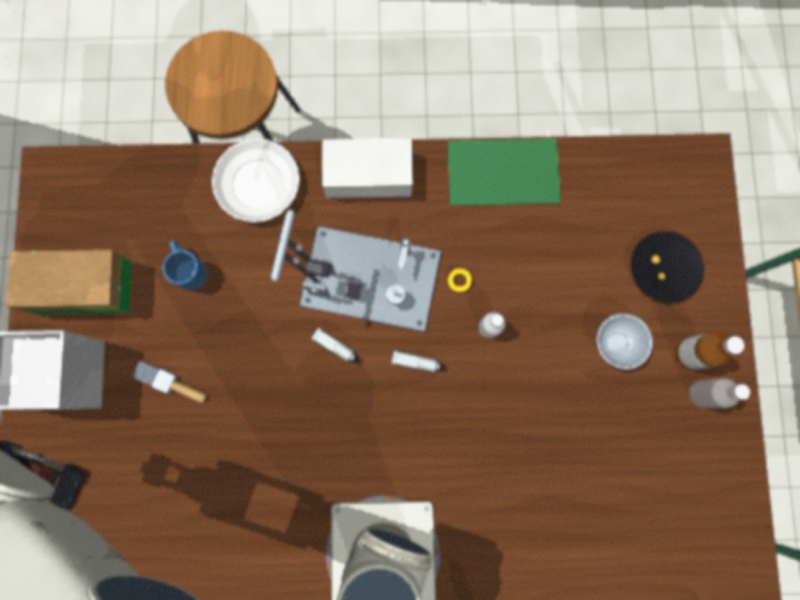

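The scene picture shows the press near the table centre. In the top picture (800x600) the base corners are at (319,229), (440,249), (425,329) and (301,305). The collar and rod are at (396,294), the pointer at (404,252), and the lever bar runs from (290,212) to (275,278). Press +x points away from the robot and +y to its left. Next I'll compute the pose and look from close by.

```bash
cat > h.py <<'E'
import numpy as np, cv2
from station import *
from scipy.spatial.transform import Rotation as R
np.set_printoptions(precision=4,suppress=True)
def quat(Rm): q=R.from_matrix(Rm).as_quat(); return [q[3],q[0],q[1],q[2]]
def rot(): q=get_ee_rot(); return R.from_quat([q[1],q[2],q[3],q[0]]).as_matrix()
def down(yaw):  # tool down, tool x at heading yaw
    x=np.array([np.cos(yaw),np.sin(yaw),0]); z=np.array([0,0,-1.]); return np.c_[x,np.cross(z,x),z]
def wristT():
    T=np.eye(4); T[:3,:3]=rot(); T[:3,3]=get_tcp_pos(); return T@camera_info("wrist")["tool_from_camera"]
def ray(K,T,u,v):
    d=T[:3,:3]@np.array([(u-K[0,2])/K[0,0],-(v-K[1,2])/K[1,1],-1]); return T[:3,3],d
def onz(K,T,u,v,z): o,d=ray(K,T,u,v); return o+d*(z-o[2])/d[2]
def proj(K,T,p):
    c=T[:3,:3].T@(np.asarray(p)-T[:3,3]); return np.array([K[0,2]-K[0,0]*c[0]/c[2],K[1,2]+K[1,1]*c[1]/c[2]])
E
python3 - <<'E'
from h import *
i=camera_info("top");K,T=i["intrinsics"],i["T"]
f=lambda u,v,z:onz(K,T,(u+.5)*.64-.5,(v+.5)*.64-.5,z)
C=[f(*c,.012) for c in[(319,229),(440,249),(425,329),(301,305)]]
for c in C:print(c)
a=(C[0]-C[1])+(C[3]-C[2]); b=(C[0]-C[3])+(C[1]-C[2])
print("yaw",np.arctan2(-a[0],a[1]),np.arctan2(b[1],b[0]),np.linalg.norm(a)/2,np.linalg.norm(b)/2)
print("rod",f(396,293,.085)); print("centre",sum(C)/4)
for p in[(290,212),(275,278)]:print("bar",f(*p,.319))
for n,p,z in[("bottle",(492,321),.12),("tape",(459,280),.018),("tipish",(404,263),.08),("tubeA",(415,361),.02)]:print(n,f(*p,z))
# candidate view poses
rod=f(396,293,.085); yaw=np.arctan2(-a[0],a[1])
for el in(10,20,30,40):
  for off in (0,-20,-40):
    e=np.radians(el)-0.3018
    hy=yaw+np.pi/2+np.radians(off); h=np.array([np.cos(hy),np.sin(hy),0])
    z=h*np.cos(e)-np.array([0,0,np.sin(e)]); x=h*np.sin(e)+np.array([0,0,np.cos(e)]); 
    Rm=np.c_[x,np.cross(z,x),z]
    tc=camera_info("wrist")["tool_from_camera"]
    tgt=rod+R.from_euler('z',yaw).apply([.03,0,-.01]); Rc=Rm@tc[:3,:3]; cam=tgt+Rc[:,2]*.24
    p=cam-Rm@tc[:3,3]; print(el,off,p,inverse_kinematics(p,quat(Rm)))
E
```

```text
[0.7259 0.1376 0.012 ]
[ 0.6728 -0.1414  0.012 ]
[ 0.4877 -0.1018  0.012 ]
[0.548  0.1786 0.012 ]
yaw -0.200057002286343 -0.21833948948660126 0.2853704707655391 0.18593976579395327
rod [ 0.558  -0.0374  0.085 ]
centre [0.6086 0.0182 0.012 ]
bar [0.6687 0.1553 0.319 ]
bar [0.5459 0.1815 0.319 ]
bottle [ 0.488  -0.2369  0.12  ]
tape [ 0.5979 -0.1819  0.018 ]
tipish [ 0.6254 -0.0563  0.08  ]
tubeA [ 0.4153 -0.0772  0.02  ]
10 0 [ 0.5747 -0.1075  0.0559] [-0.69    1.2459  1.485   1.1638  1.8783 -1.1922]
10 -20 [ 0.5535 -0.0993  0.0559] [-0.7654  1.2167  1.7548  1.3789  1.7326 -1.4025]
10 -40 [ 0.5365 -0.0843  0.0559] [-0.7789  1.2496  2.0011  1.6755  1.7103 -1.6801]
20 0 [ 0.5742 -0.1098  0.0675] [-0.696   1.1344  1.5428  1.1009  1.7423 -1.1595]
20 -20 [ 0.5523 -0.1013  0.0675] [-0.7735  1.0917  1.82    1.3416  1.5754 -1.3468]
20 -40 [ 0.5346 -0.0858  0.0675] [-0.7899  1.1099  2.0793  1.6812  1.5287 -1.6182]
30 0 [ 0.5742 -0.11    0.0794] [-0.6867  1.0214  1.5977  1.0409  1.6078 -1.1137]
30 -20 [ 0.5522 -0.1015  0.0794] [-0.7608  0.9641  1.8744  1.3034  1.4215 -1.2712]
30 -40 [ 0.5344 -0.0859  0.0794] [-0.7728  0.9601  2.1383  1.6864  1.3438 -1.5267]
40 0 [ 0.5745 -0.1083  0.0911] [-0.6618  0.9099  1.6482  0.9786  1.4749 -1.0523]
40 -20 [ 0.5531 -0.1     0.0911] [-0.7272  0.8385  1.9156  1.2545  1.2707 -1.1708]
40 -40 [ 0.5358 -0.0848  0.0911] [-0.7285  0.8074  2.1732  1.6715  1.1527 -1.397 ]
```

```bash
cat >> h.py <<'E'
YAW=-.209
def lookpose(tgt,el,off,dist):
    e=np.radians(el)-0.3018; hy=YAW+np.pi/2+np.radians(off); h=np.array([np.cos(hy),np.sin(hy),0])
    z=h*np.cos(e)-np.array([0,0,np.sin(e)]); x=h*np.sin(e)+np.array([0,0,np.cos(e)])
    Rm=np.c_[x,np.cross(z,x),z]; tc=camera_info("wrist")["tool_from_camera"]
    return np.asarray(tgt)+(Rm@tc[:3,:3])[:,2]*dist-Rm@tc[:3,3], quat(Rm)
def shot(name):
    T=wristT(); im=read_camera("wrist"); np.save(f"pics/{name}_T.npy",T); cv2.imwrite(f"pics/{name}_raw.png",im[:,:,::-1]); return T,im
E
python3 - <<'E'
from h import *
rod=np.array([.558,-.0374,.085]); tgt=rod+R.from_euler('z',YAW).apply([.025,0,-.01])
p,q=lookpose(tgt,45,15,.25); print(p)
move_pose([.42,-.05,.42],quat(down(np.pi+0.0)) if inverse_kinematics([.42,-.05,.42],quat(down(np.pi))) is not None else quat(down(0)))
print(get_joint_pos(),get_time())
pp,_=lookpose(tgt,45,15,.40); print(inverse_kinematics(pp,q),inverse_kinematics(p,q))
move_pose(pp+np.array([0,0,.08]),q); movel(p,v=.2)
print(get_joint_pos(),get_time(),get_tcp_pos(),get_ft_force())
T,im=shot("v1")
cv2.imwrite("pics/v1.png",cv2.resize(im[:,:,::-1],(800,600),interpolation=cv2.INTER_CUBIC))
E
```

```text
[ 0.5865 -0.114   0.1039]
[-0.1457 -0.0826  1.7928  0.0001  1.4317 -1.7171] 2.5833
[-0.6985  0.844   1.3127  0.731   1.8197 -0.8914] [-0.5897  0.9105  1.4895  0.7879  1.5862 -0.9993]
[-0.59    0.909   1.4884  0.788   1.5867 -0.9992] 4.9167 [ 0.5872 -0.1147  0.105 ] [0.131  0.2991 0.217 ]
```

View pics/v1.png

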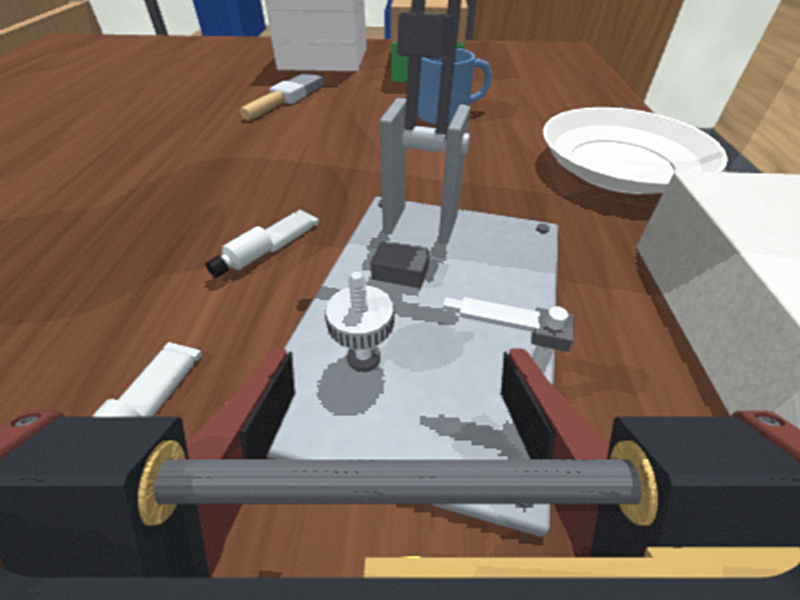

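The close view shows the collar at about (360,312), the rod top at (358,275), and the pointer tip at (446,306) with its post at (557,318). I'll enlarge it.

Run:
```python
import cv2
im=cv2.imread("pics/v1_raw.png")[165:245,195:385]
cv2.imwrite("pics/v1c.png",cv2.resize(im,(760,320),interpolation=cv2.INTER_CUBIC))
```

```text
(no output)
```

View pics/v1c.png

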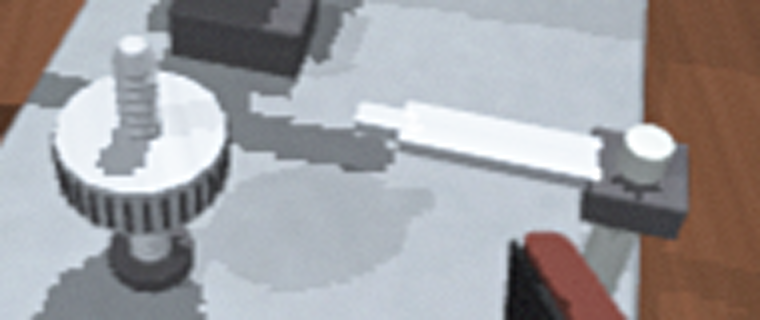

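The crop shows the rod top centre at (133,46) and the collar top ellipse from x=53 to 229 and y=71 to 193. The pointer tip's left end is at x≈357 (rows 103–125), and the post top is at (649,139). Next I solve for the press pose and both heights.

Run:
```python
from h import *
K=camera_info("wrist")["intrinsics"];T=np.load("pics/v1_T.npy")
f=lambda x,y:((x+.5)/4-.5+195,(y+.5)/4-.5+165)
rod=onz(K,T,*f(133,46),.091); post=onz(K,T,*f(649,139),.092); d=post-rod
print("rod",rod,"post",post,np.hypot(*d[:2]),"yaw",np.arctan2(d[1],d[0]))
u=d/np.hypot(*d[:2])
inv=lambda p:(np.array(p)-[195-.5,165-.5])*4-.5
for h in(.055,.06,.065,.07,.075):
    a=[proj(K,T,[rod[0]+.021*np.cos(t),rod[1]+.021*np.sin(t),h]) for t in np.linspace(0,6.28,60)]
    a=np.array([inv(p) for p in a]); print("collar",h,inv(proj(K,T,[rod[0],rod[1],h])),a.min(0),a.max(0))
n=np.array([-u[1],u[0],0])
for h in(.076,.078,.080,.082,.084,.086):
    c=np.array([rod[0]+.052*u[0],rod[1]+.052*u[1],h]); print("tip",h,inv(proj(K,T,c)),inv(proj(K,T,c+.003*n)),inv(proj(K,T,c-.003*n)),inv(proj(K,T,c-[0,0,.004])))
```

```text
rod [ 0.5596 -0.0391  0.091 ] post [ 0.6684 -0.0628  0.092 ] 0.11145034206704844 yaw -0.21504212394594735
collar 0.055 [142.7135 155.0241] [57.2428 95.8554] [227.4992 221.1059]
collar 0.06 [141.4759 141.1339] [54.8511 81.9528] [227.3928 207.3274]
collar 0.065 [140.2049 126.8683] [52.3943 67.6944] [227.2834 193.154 ]
collar 0.07 [138.8991 112.2116] [49.8698 53.0665] [227.1711 178.5686]
collar 0.075 [137.557   97.1478] [47.2748 38.0546] [227.0557 163.5529]
tip 0.076 [356.3132 136.9599] [358.8338 127.7248] [353.7501 146.3509] [354.9297 149.0948]
tip 0.078 [357.0171 130.7865] [359.5463 121.5495] [354.4449 140.1802] [355.6175 143.0623]
tip 0.08 [357.7292 124.5407] [360.2672 115.3024] [355.1479 133.9366] [356.3132 136.9599]
tip 0.082 [358.4497 118.2212] [360.9964 108.9822] [355.8593 127.6188] [357.0171 130.7865]
tip 0.084 [359.1788 111.8268] [361.7343 102.5878] [356.5791 121.2254] [357.7292 124.5407]
tip 0.086 [359.9165 105.3561] [362.4808  96.1177] [357.3076 114.755 ] [358.4497 118.2212]
```

Yaw is -0.215, the collar top is at about 64.5 mm and the tip at about 83.5 mm, so the collar must rise about 19 mm (4.3 rad). I'll grasp it now.

```bash
cat >> h.py <<'E'
YAW=-.214
ROD=np.array([.5596,-.0391])
E
python3 - <<'E'
from h import *
p=get_tcp_pos(); command_gripper(.64)
movel([p[0],p[1]-.03,p[2]+.16],v=.25)
q=inverse_kinematics([*ROD,.2],quat(down(np.pi-.5))); print(q)
q=np.array(q); q[5]=2.35; movej(q)
Rm=rot(); yaw=np.arctan2(Rm[1,0],Rm[0,0]); print("yaw",yaw,Rm[:,2],get_tcp_pos(),get_joint_pos())
movel([*ROD,.10],frame=quat(down(yaw)),v=.2)
T,im=shot("v2"); f0=np.array(get_ft_force())
movel([*ROD,.0375],v=.08)
print(get_time(),get_tcp_pos(),get_joint_pos(),np.array(get_ft_force())-f0)
cv2.imwrite("pics/v2.png",cv2.resize(im[:,:,::-1],(640,480),interpolation=cv2.INTER_CUBIC))
E
```

```text
[-0.091   0.358   1.7916 -0.      0.9919 -1.1618]
yaw -0.8701063767682488 [-0.0004  0.0001 -1.    ] [ 0.5596 -0.0392  0.1998] [-0.0912  0.3584  1.7915  0.0001  0.992   2.3496]
10.7667 [ 0.5599 -0.0391  0.0377] [-0.091   0.6054  1.8658 -0.      0.67    2.3499] [ 0.1784  0.7208 -0.3138]
```

View pics/v2.png

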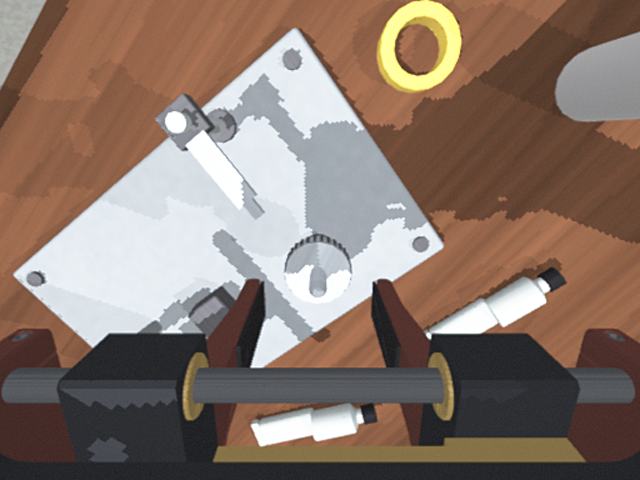

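The picture shows the collar at (318,268), centred between the fingers (midpoint about 318). Now I grip and turn.

```bash
cat >> h.py <<'E'
def turn(total,z0,n=None):
    n=n or int(np.ceil(abs(total)/.4)); Rm=rot(); y0=np.arctan2(Rm[1,0],Rm[0,0])
    for i in range(1,n+1):
        a=total*i/n; movel([*ROD,z0+.004456*a],frame=quat(down(y0+a)),v=.0045)
        print(round(a,2),np.array(get_ft_force()),get_ft_torque()[2],round(get_finger_force(),1),round(get_time(),2))
E
python3 - <<'E'
from h import *
command_gripper(.3); print(get_grip_width()*88,get_finger_force(),get_ft_force(),get_time())
turn(3.9,.0377)
print(get_joint_pos(),get_tcp_pos())
E
```

```text
41.51735765863068 30.00014305114746 [0.7907 1.5833 2.1824] 11.1583
0.39 [2.6241 5.1727 1.0257] 0.0801524356316634 30.0 11.74
0.78 [2.0283 7.0781 0.2598] 0.10041107696945405 30.0 12.28
1.17 [3.1314 9.6816 1.3879] 0.06037568632426493 30.0 12.82
1.56 [ 2.2893 11.3966  1.1291] 0.07329613998841436 30.0 13.37
1.95 [ 0.9384 12.5188  1.5812] 0.04161666484737357 30.0 13.91
2.34 [ 0.2046 13.1215  3.7852] 0.11449768467764249 30.0 14.45
2.73 [-0.185  12.797   5.2579] 0.10604389278863524 30.0 14.99
3.12 [-1.5514 11.6008  5.6566] 0.05970164418408508 30.0 15.53
3.51 [-2.6932  9.4256  6.0262] 0.07017131463945991 30.0 16.07
3.9 [-3.1937  8.3445  6.686 ] 0.03209414268040019 30.0 16.62
[-0.0899  0.5748  1.8643  0.0016  0.7051 -1.548 ] [ 0.5583 -0.0381  0.0552]
```

```bash
cat >> h.py <<'E'
def look(name,el=42,off=5,dist=.25):
    tgt=np.array([*ROD,.08])+R.from_euler('z',YAW).apply([.026,0,0])
    p,q=lookpose(tgt,el,off,dist); pp,_=lookpose(tgt,el,off,.4)
    move_pose(pp+np.array([0,0,.08]),q); movel(p,v=.25); wait(.2); T,im=shot(name)
    uv=proj(camera_info("wrist")["intrinsics"],T,tgt).round().astype(int); x0,y0=uv[0]-66,uv[1]-40
    np.save(f"pics/{name}_o.npy",[x0,y0]); im=im[y0:y0+70,x0:x0+130]
    cv2.imwrite(f"pics/{name}.png",cv2.resize(im[:,:,::-1],(780,420),interpolation=cv2.INTER_CUBIC)); print(x0,y0,get_time())
E
python3 - <<'E'
from h import *
command_gripper(.64); print(get_time(),get_ft_force())
p=get_tcp_pos(); movel([p[0],p[1],.24],v=.25)
look("v3")
E
```

```text
17.0833 [-0.1448  0.9656  0.1565]
187 152 20.1
```

View pics/v3.png

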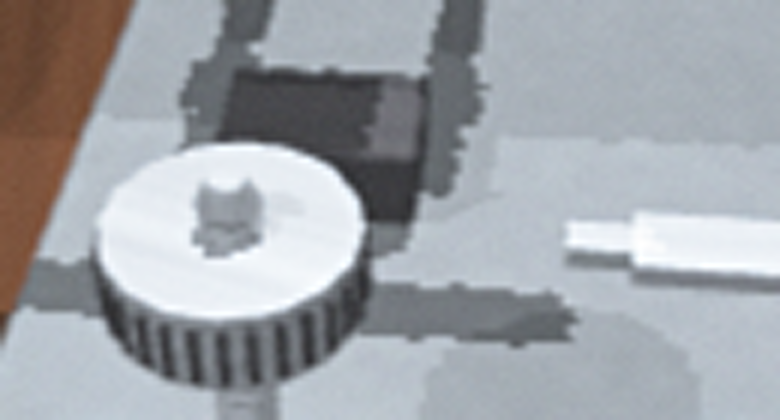

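This crop (scale 6) shows the collar's top ellipse from x=96 to 366 and y=143 to 320. The pointer tip's end is at x=565, with its top face on rows 220–250 and its grey side on 250–267.

```bash
cat >> h.py <<'E'
def heights(name,ell,tip):  # ell: xmin,xmax,ymin,ymax of collar top; tip: x,y far,y near of tip's end (crop px, scale 6)
    from scipy.optimize import least_squares
    K=camera_info("wrist")["intrinsics"];T=np.load(f"pics/{name}_T.npy"); o=np.load(f"pics/{name}_o.npy")
    inv=lambda p:(np.array(p)-o+.5)*6-.5
    u=np.array([np.cos(YAW),np.sin(YAW),0]); n=np.array([-u[1],u[0],0]); th=np.linspace(0,2*np.pi,181)
    def ex(c):
        a=np.array([inv(proj(K,T,c+.021*np.array([np.cos(t),np.sin(t),0]))) for t in th]); return np.array([a[:,0].min(),a[:,0].max(),a[:,1].min(),a[:,1].max()])
    for dy in(-.0015,0,.0015):
        r=least_squares(lambda s:ex(np.array([ROD[0],ROD[1],s[1]])+u*s[0]+n*dy)-ell,[0,.08])
        s=least_squares(lambda s:np.r_[inv(proj(K,T,np.array([ROD[0],ROD[1],s[1]])+u*(.052+s[0])+n*(dy+s[2])))[0]-tip[0],
            inv(proj(K,T,np.array([ROD[0],ROD[1],s[1]])+u*(.052+s[0])+n*(dy+s[2])))[1]-np.mean(tip[1:]),s[2]*1e4],[0,.08,0])
        print(dy,"collar dx,z",r.x,r.fun,"tip dx,z",s.x[:2],"diff",s.x[1]-r.x[1])
E
python3 - <<'E'
from h import *
heights("v3",[96,366,143,320],[565,220,250])
E
```

```text
-0.0015 collar dx,z [0.0004 0.0831] [-2.644   2.5868 -2.1364  2.4826] tip dx,z [-0.0008  0.0853] diff 0.0021672894259938125
0 collar dx,z [0.     0.0818] [-1.5204  1.4847 -1.477   1.6685] tip dx,z [-0.0007  0.084 ] diff 0.0021877400593270507
0.0015 collar dx,z [-0.0003  0.0805] [-0.415   0.4    -0.8271  0.8688] tip dx,z [-0.0006  0.0827] diff 0.002208295548366171
```

The collar is 2.2 mm low, so it needs 0.49 rad more. I'll regrasp with the rod centre moved 1 mm along +y.

```bash
cat >> h.py <<'E'
ROD=np.array([.5597,-.0380])
def back():
    p=np.array(get_tcp_pos()); movel([p[0],p[1]-.03,p[2]+.16],v=.3)
E
python3 - <<'E'
from h import *
back()
y0=2.3; q=inverse_kinematics([*ROD,.16],quat(down(y0))); print(q)
move_pose([*ROD,.16],quat(down(y0)))
f0=np.array(get_ft_force()); movel([*ROD,.0549],v=.12); print(get_tcp_pos(),np.array(get_ft_force())-f0)
command_gripper(.3); print(get_grip_width()*88,get_ft_force())
turn(.49,.0549,2)
command_gripper(.64); movel([*ROD,.24],v=.25); look("v4")
E
```

```text
[-0.089   0.4121  1.8193 -0.      0.9102 -0.8182]
[ 0.5602 -0.0382  0.0554] [ 0.876  -0.4444 -0.7241]
41.69762446785593 [-1.7804 -3.7655  5.3831]
0.24 [-2.5828 -2.6082  6.1959] 0.19762273132839248 30.0 23.47
0.49 [-2.0352 -1.7686  6.8718] 0.1509337124177792 30.0 23.86
187 152 27.3333
```

View pics/v4.png

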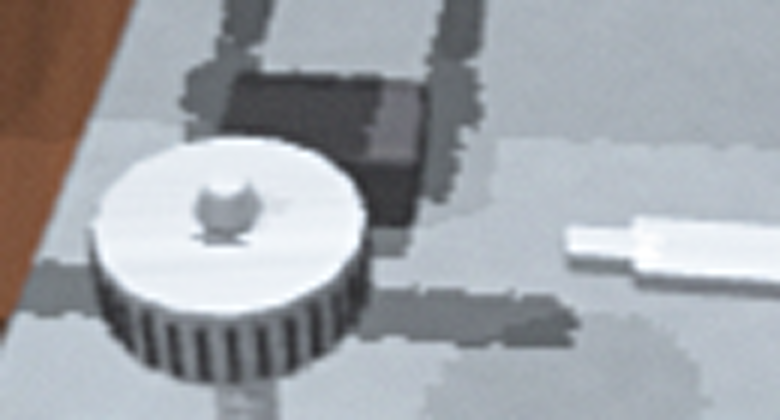

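The collar ellipse is now x 93–366 and y 137–314. The tip is at x=566, with its top face on rows 226–256.

Run:
```python
from h import *
heights("v4",[93,366,137,314],[566,225,256])
im=cv2.imread("pics/v4_raw.png",0);o=np.load("pics/v4_o.npy")
for n in("v3","v4"):
    g=cv2.imread(f"pics/{n}_raw.png",0); print(n); 
    for c in(96,98,101): print(g[o[1]+33:o[1]+48,o[0]+c])
    print(g[o[1]+18:o[1]+60,o[0]+29])
```

```text
-0.0015 collar dx,z [0.0002 0.0845] [-1.6327  1.5869 -2.1518  2.3435] tip dx,z [-0.0005  0.0843] diff -0.00015532549398152018
0 collar dx,z [-0.0001  0.0831] [-0.5049  0.4803 -1.4922  1.5302] tip dx,z [-0.0005  0.083 ] diff -0.00015356864240033408
0.0015 collar dx,z [-0.0004  0.0818] [ 0.6047 -0.6087 -0.842   0.7314] tip dx,z [-0.0004  0.0816] diff -0.00015170803630862317
v3
[191 192 191 193 239 240 243 247 189 131 127 153 189 192 191]
[193 194 189 193 239 241 240 245 215 145 126 145 184 189 189]
[192 188 188 192 229 239 240 245 235 156 124 132 185 192 187]
[173 180 192 197 198 193 172 181 230 231 232 231 232 233 230 234 237 236
 236 239 242 242 240 237 233 232 235 238 237 238 238 237 240 246 190 136
 130 131 135 137 124 114]
v4
[195 192 191 190 206 240 240 243 249 189 132 125 159 187 189]
[191 194 191 191 193 238 240 242 247 191 137 128 152 188 189]
[189 193 190 191 192 235 240 241 245 216 146 124 145 186 190]
[175 176 175 190 192 196 223 232 234 235 233 232 230 234 231 233 232 233
 237 237 236 239 243 241 240 235 231 233 238 237 238 240 242 217 146 120
  98  80  81  72  70  73]
```

Level within about 0.2 mm. Now the lever: grip its bar from above and follow the arc.

```bash
cat >> h.py <<'E'
def grip_tcp(th,dz=0):
    f=th-.1745; p=R.from_euler('z',YAW).apply([-.042,.170-.225*np.sin(f),0]); return np.array([ROD[0]+p[0],ROD[1]+p[1],.098+.225*np.cos(f)-.019+dz])
QL=quat(down(np.pi+YAW))
E
python3 - <<'E'
from h import *
back(); command_gripper(1.0)
move_pose([.45,-.03,.42],QL); move_pose(grip_tcp(0,.11),QL)
print(grip_tcp(0),get_joint_pos(),get_time())
T,im=shot("v5")
for n,th,dz in(("up",0,.0),("down",1.74,0),("mid",.9,0)): print(n,inverse_kinematics(grip_tcp(th,dz),QL))
cv2.imwrite("pics/v5.png",cv2.resize(im[:,:,::-1],(640,480),interpolation=cv2.INTER_CUBIC))
E
```

```text
[0.5631 0.1752 0.3006] [ 0.2795  0.2152  1.4933 -0.0003  1.4354 -1.0759] 30.6083
up [ 0.2815  0.2918  1.6346 -0.      1.2152 -1.0753]
down [-0.1851  0.4827  1.9611 -0.      0.6979 -1.5419]
mid [-0.0397  0.2434  1.8311 -0.      1.0671 -1.3964]
```

View pics/v5.png

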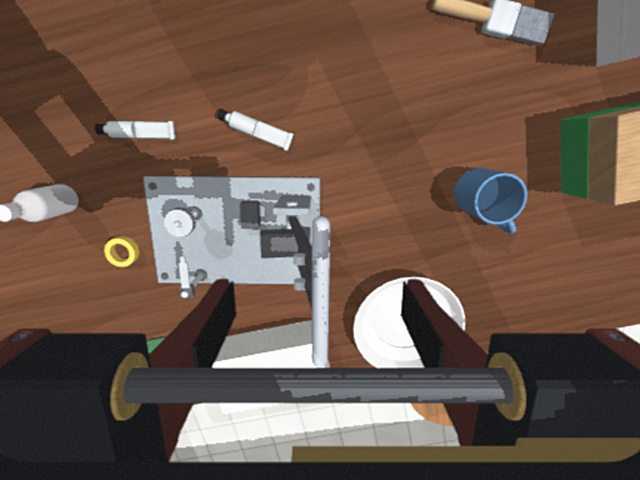

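The bar, from (321,220) to (320,365), is centred between the open fingers. I'll descend, grip and make the stroke.

Run:
```python
from h import *
f0=np.array(get_ft_force())
print(movel(grip_tcp(0),v=.15,until_force=15),get_tcp_pos(),np.array(get_ft_force())-f0)
command_gripper(.1); print("grip",get_grip_width()*88,get_finger_force(),get_ft_force(),get_time())
for th in np.arange(.12,1.63,.12):
    movel(grip_tcp(th),v=.12); print(round(th,2),np.array(get_ft_force()),round(get_time(),2))
wait(.2)
hit=movel(grip_tcp(1.85),v=.03,until_force=14)
t=get_tcp_pos(); print(hit,t,get_ft_force(),get_time()); 
c=(t[2]+.019-.098)/.225; print("theta~",np.arccos(np.clip(c,-1,1))+.1745, get_grip_width()*88)
T,im=shot("v6"); cv2.imwrite("pics/v6.png",cv2.resize(im[:,:,::-1],(640,480),interpolation=cv2.INTER_CUBIC))
```

```text
False [0.5636 0.1751 0.3017] [1.1514 1.0602 0.7351]
grip 13.158184133288302 29.996751844882965 [ 0.4728  1.6015 -0.3716] 32.6833
0.12 [-2.8428  4.2758  3.6193] 33.06
0.24 [-5.7041  2.6866  5.5611] 33.43
0.36 [-5.8666  3.0773  3.4672] 33.81
0.48 [-3.9016  3.4725  0.7257] 34.18
0.6 [-3.2579  5.2166 -0.3416] 34.56
0.72 [-4.1776  5.6713 -0.6131] 34.93
0.84 [-3.8935  6.1548 -2.1003] 35.31
0.96 [-4.0199  6.3828 -1.6524] 35.68
1.08 [-4.1085  8.0933 -0.1171] 36.06
1.2 [-4.0553  8.5495 -0.1554] 36.43
1.32 [-4.5104  8.1144  1.0352] 36.81
1.44 [-5.6043  7.633   2.1936] 37.18
1.56 [-6.3945  6.6958  3.8787] 37.56
True [ 0.507  -0.0805  0.1053] [ 0.3318 -1.6945  4.1456] 38.625
theta~ 1.6282057205576819 13.180785821122623
```

View pics/v6.png

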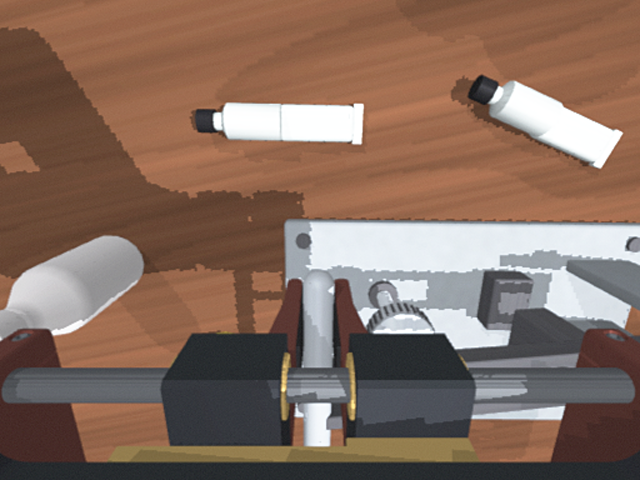

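The picture shows the bar gripped at about (318,350), beside the collar at (400,320). The stop at θ≈1.63 came from the straight chord, not from contact. I'll go on in small arc steps and watch the vertical force.

Run:
```python
from h import *
th=1.64
while th<1.83:
    movel(grip_tcp(th),v=.05); f=np.array(get_ft_force()); t=get_tcp_pos()
    print(round(th,3),f,round(t[2],4),"cmd",round(grip_tcp(th)[2],4),round(np.arccos((t[2]-.0799)/.225)+.1745,3),round(get_time(),2))
    if f[2]>18: break
    th+=.02 if th<1.70 else .012
wait(.2); print(get_ft_force())
T,im=shot("v7"); s=read_camera("scene"); cv2.imwrite("pics/s7.png",s[:,:,::-1])
```

```text
1.64 [-3.8352  4.2969  4.823 ] 0.103 cmd 0.1026 1.643 38.92
1.66 [-5.047   4.187   4.7164] 0.0984 cmd 0.0982 1.663 39.17
1.68 [-3.5742  3.7246  4.8528] 0.0939 cmd 0.0937 1.683 39.42
1.7 [-4.0093  4.2022  5.2073] 0.0894 cmd 0.0892 1.703 39.67
1.712 [-3.5656  4.3634  5.0626] 0.0868 cmd 0.0865 1.715 39.92
1.724 [-4.403   4.4364  4.8444] 0.084 cmd 0.0838 1.727 40.17
1.736 [-4.4195  3.564   4.9515] 0.0814 cmd 0.0811 1.739 40.42
1.748 [-3.9326  3.0708  5.1469] 0.0787 cmd 0.0784 1.751 40.67
1.76 [-5.8921  2.655   8.1839] 0.0763 cmd 0.0757 1.761 40.92
1.772 [-10.3262   3.8737  23.1953] 0.0748 cmd 0.073 1.768 41.17
[-10.0968   3.2843  23.0499]
```

The feet met the collar at θ≈1.76 (Fz rose from 5 to 23 N), inside the expected range. Now I guide the lever back up, release it and check.

Run:
```python
from h import *
m=0
for th in np.r_[1.72,np.arange(1.6,.1,-.125),.03]:
    movel(grip_tcp(th),v=.13); m=max(m,np.linalg.norm(get_ft_force()))
print("maxF",m,get_ft_force(),get_time())
command_gripper(1.0); wait(.3); movel(grip_tcp(0,.12),v=.2); print(get_ft_force(),get_time())
move_pose([.45,-.03,.42],QL); command_gripper(.64)
look("v8"); print(get_ft_force())
a=cv2.imread("pics/v8.png"); cv2.imwrite("pics/v8.png",a)
back(); move_pose([.42,-.03,.42],QL); print(get_time())
cv2.imwrite("pics/s8.png",read_camera("scene")[:,:,::-1]); t=read_camera("top")[:,:,::-1]; cv2.imwrite("pics/t8.png",t)
s=cv2.imread("pics/s8.png")[140:270,200:330]; tt=t[120:250,140:330]
c=np.zeros((820,780,3),np.uint8); c[:420]=a; c[420:820,:400]=cv2.resize(s,(400,400)); c[420:680,400:]=cv2.resize(tt,(380,260))
cv2.imwrite("pics/f8.png",cv2.resize(c,(570,600),interpolation=cv2.INTER_AREA))
```

```text
maxF 44.454282887389894 [  5.4988  -1.998  -11.6534] 46.6
[-0.3255 -0.2473 -0.0061] 48.85
187 152 52.7917
[ 0.4272 -0.5282  0.2156]
54.5167
```

View pics/f8.png

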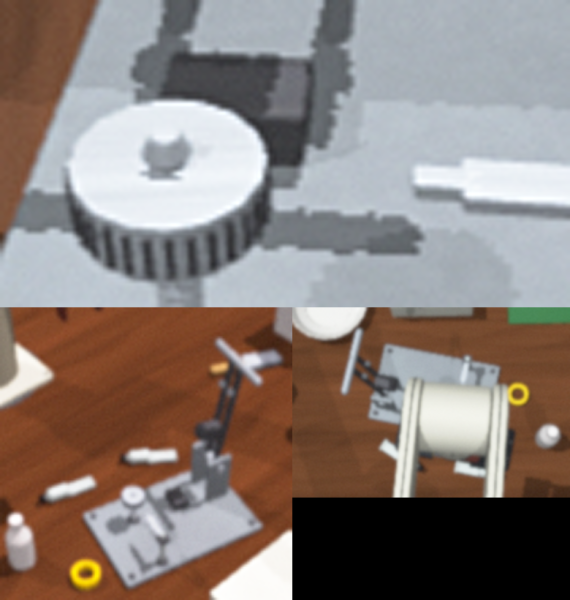

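The montage shows the collar and pointer tip still level (collar centre at about (168,164), tip at (415,177)) and the lever upright. I'll run a quick numeric check against the earlier views and then hand in.

Run:
```python
from h import *
a,b=[cv2.imread(f"pics/{n}_raw.png",0)[145:230,180:330].astype(np.float32) for n in("v4","v8")]
print("shift v4->v8 all/collar/pointer",cv2.phaseCorrelate(a,b)[0],cv2.phaseCorrelate(a[:,10:75].copy(),b[:,10:75].copy())[0],cv2.phaseCorrelate(a[30:60,95:].copy(),b[30:60,95:].copy())[0])
print(np.load("pics/v4_T.npy")[:3,3]-np.load("pics/v8_T.npy")[:3,3])
s0=cv2.imread("pics/scene0.png"); s8=cv2.resize(cv2.imread("pics/s8.png"),(800,600),interpolation=cv2.INTER_CUBIC)
p=lambda s:cv2.cvtColor(s[235:310,440:500],cv2.COLOR_BGR2GRAY).astype(np.float32)
print("lever shift",cv2.phaseCorrelate(p(s0),p(s8)))
print(get_time()); job_done()
```

```text
shift v4->v8 all/collar/pointer (-0.01112584394060434, -0.009268321453411943) (-0.019581882485816493, -0.02242843759101021) (-0.1090380915686815, -0.0127065924872376)
[0.     0.     0.0001]
lever shift ((0.04849106192527586, 0.6579208997721793), 1.129674464331733)
54.6167
the job is handed in; nothing more can be done
```

The job is handed in: in the close-up pictures the collar's top is level with the pointer tip to about 0.2 mm. The lever was swung down until its feet rested on the collar, then guided back up and released upright at rest, and the pointer did not shift.

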